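Reset the tripped over-temperature cut-out of a dental wax heater

ROBOT

A 7-joint arm with a two-finger parallel gripper is mounted at the origin on the work surface. World frame = base frame: x ahead of the robot, y to its left, z up, the work surface at z = 0. Lengths are in m, angles in rad, forces in N, time in s.
With the tool pointing down it reaches from about 0.425 to 0.875 m from the base axis. Payload 4.7 kg.
Tool frame: the origin (TCP) lies at the very end of the fingers, on their centre line; the grasp point (between the pads) lies behind it (ctrl.tcp_to_grasp is the z of the grasp point in the tool frame, in m); z points along the fingers, y is the line along which they close (so a half turn about z gives the same grasp; the last joint's range is limited). The gripper opens to 87 mm and grips with 3 to 60 N. Pads are 19 mm wide; open, the fingers measure 117 mm over their backs; the gripper's body (75 mm by 190 mm) begins 51 mm behind the grasp point.
Start: joints at [0.014, 0.321, -0.07, 1.45, 0.023, 1.371, -0.057], TCP at [0.65, -0, 0.223] pointing down, gripper open.
Joint ranges: [-2.86, 2.86], [-0.3, 2.09], [-1.38, 1.24], [0.06, 2.45], [-1.56, 4.7], [0.09, 2.05], [-2.69, 2.69]. Speed limits (rad/s): [2.57, 2.57, 3.14, 3.14, 3.14, 3.14, 3.14].

INTERFACE

Orientations are given as a rotation vector (axis times angle).
In Python, from bench import ctrl gives the robot as it stands.
- The arm moves only by the tool step_arm, never from a script. Its argument "targets" is a list of rows, each a list of 7 numbers: the shift along the world's x, y, z in cm, then the turn, a rotation vector about the world's x, y, z in degrees, then the opening, from 0 (shut) to 1 (fully open). A call has exactly 5 rows; each row shifts and turns the commanded pose from where the row before left it; what a row does not reach is not made up. A row lasts 1/12 s, in which the tool goes at most 41.7 mm and 7.16 degrees, less where a joint would pass 70% of its speed; a pose out of reach is approached as far as the arm can. A call with a gripper value outside its range is refused whole. The fingers move at their own pace and stop on an object; "force" is the grip in N (left out, the last holds). Time passes only in rows, so rows that do not move let the fingers close, or fill a call up. It gives the time, the measured TCP pose, the force, the opening and the grip force at its end, in the units of the state.
- ctrl.get_state(): the state, without advancing time (a new reading comes with each control period).
- ctrl.get_image(name): name is "scene" or "side" or "wrist"; returns (picture, depth): 400x640x3 uint8, red, green, blue; 400x640 float32, m along the optical axis (not along the pixel's ray), 0 where there is no reading.
- ctrl.camera_params(name): a dict with "intrinsics" (3x3 intrinsics, pixels), "rvec" (rotation vector, rad) and "tvec" (3), from world to camera coordinates, as OpenCV has them; the wrist camera has in their place "hand_eye" (4x4, takes a point from camera to tool coordinates, whose origin is the TCP and whose axes are the flange's). Camera axes: x right, y down, z forward; pixel columns grow to the right and rows downward; lengths in m; the calibration is good to about 2 mm. The wrist camera is an equidistant fisheye: a pixel r from the principal point sees the ray r / f radians off the axis. A picture is of the moment at which its call begins: read the wrist's pose just before it. camera_params takes no time and is no camera call.
- ctrl.close_job(): hands the job in; it is judged then, once.
The state is a dict: "time": time; "joint_positions": joint angles; "qd": joint speeds; "joint_torque": joint torques, N m; "position": TCP position; "tool_rot": TCP orientation; "ft_force": force on the tool from outside, world axes, zero at the start; "torque": the same for the moment, N m; "grip_width": opening from 0.0 (shut) to 1.0 (fully open); "grip_force": force on a finger pad.
Only numpy, scipy, OpenCV 4.12 (cv2) and the standard library are available. Lean on these libraries where they do the work, as an engineer would, in place of code of your own. Each camera call takes 0.05 s, during which the arm holds its last target. There are 200 camera calls.

TASK

The wax heater's over-temperature cut-out has tripped. Unscrew the black captive cap on its grey deck (anticlockwise, about a quarter turn, until it stands clear of the threaded neck) and swing it aside on its link, then take the blue-handled ball stylus out of the wooden instrument block and with its tip push the red reset button at the bottom of the neck fully down. Finish while holding the button down with the stylus upright in the gripper, and leave everything else on the bench in its place.

Things in the scene. Friction and masses are not known exactly. Their poses are not given: they have to be found in the camera images.
- wax_heater: two-well wax heater, cream, 200 (x) x 300 (y) x 88 mm high, fixed; origin under its centre, x away from its front face. Flat top at z = 88: two lids with black knobs (tops at z = 112) centred at (-45,-65) and (50,-65) mm; grey deck at y = 25 to 150 with the cut-out: steel neck, bore axis at (-20,78), pivot post of the cap's link at (40,78), two lamps 4 mm high at the front edge
- port_rim (a point): centre of the mouth of the cut-out's threaded steel neck, which is 20 mm across outside, has a bore of 14 mm, and stands 8 mm above the deck, with a brass ring nut 26 mm across and 6.5 mm high around its foot; the bore goes straight down. Axes as the heater's. The button's top lies 15 mm below this point when not pressed
- reset_button (a joint): red reset button, 11.6 mm across, at the bottom of the bore; 0 m = up, 0.005 m = fully down against its stop; sprung: 2.2 N starts it, 5.5 N holds it fully down; it comes up again when let go
- cap_top (a point): centre of the top of the black ribbed screw cap, turns with the cap. Its round grip part, 28 mm across, reaches from here 18 mm down to a flange 33 mm across, 3.5 mm thick, under which lies the flat link. Screwed on, this point is 29 mm above the deck (117 mm above the bench), 21 mm above port_rim. The deck is free for 45 mm around the cap, but for the link
- cap (a joint): turn of the cap on its link, rad: 0 = screwed on, 1.45 = fully unscrewed (stop); grows anticlockwise seen from above. Cap and link rise 6 mm per rad as it turns; the link's ring clears the nut at the neck, and can swing, from about 1.1 rad. Friction 0.04 N m: stays, raised, where it is left
- cap_link (a joint): swing of the cap's link, rad: 0 = cap over the neck; grows clockwise seen from above, cap going to the heater's +y side (away from the lids); 1.57 = cap at +y of the pivot, stop 1.75. Cap axis 60 mm from the pivot. The neck's nut blocks it until unscrewed; friction 0.02 N m, stays. cap is against the link: a hand that keeps hold of the cap turns clockwise with the swing, or let go and push
- cap_pivot (a point): foot of the link's upright pivot post on the deck, 60 mm from the neck's axis towards the heater's +x; post and sleeve 17 mm across, 12 mm high (21 mm with the cap raised)
- block: wooden instrument block 60 (x) x 170 (y) x 55 mm high, fixed to the bench; origin under its centre; three holes 9 mm wide, 49 mm deep, in a row along its y at -55, 0 and +55 mm, one upright instrument in each, in any order
- stylus: ball stylus, blue handle with domed top, 135 mm long, 45 g, upright, tip down in the block; origin at the lowest point of the tip, z up to the handle. Ball 7 mm, steel shank 5 mm across up to 45 mm, then a collar 13.6 mm across that sits on the block's top, then a round handle 12 mm across from 49 to 135 mm. In the block its tip is 10 mm and its top 145 mm above the bench
- stylus_tip (a point): lowest point of the stylus's ball tip
- stylus_grip (a point): point on the stylus's axis where it is gripped well, 95 mm above the tip
- wax_knife: wax knife with a brown wooden handle and brass end, same size as the stylus, upright in the block; not to be used; origin at its tip
- carver: pointed carver with a black handle and steel end, same size, upright in the block; not to be used; origin at its tip
- cast_white: bystander: white plaster tooth cast, 75 x 62 x 36 mm; origin under it
- cast_stone: bystander: tan stone tooth cast, 75 x 62 x 36 mm; origin under it
- wax_tin: bystander: round pink wax tin with pale lid, 76 mm across, 30 mm high; origin under it
- bur_block: bystander: cream bur block with mounted burs, 120 x 70 x 85 mm; origin under it
- articulator: bystander: articulator with black side arms and a white cast, 110 x 120 x 130 mm; origin under it

How it is judged:
By the outcome, as a careful person would: the job done as asked, in the order asked, and still so for the second after the job is handed in, while the arm keeps its last pose, push and grip.
It also fails if it takes over 61 s, if anything falls off the work surface, if the arm or the gripper's body presses on something with over 40 N, if the wrist force passes 120 N, or if a joint passes its speed limit or range.

## Working session

There is one attempt and no reset: what is moved stays moved. The work goes in short steps, Python scripts to look and compute and a tool call to move; the robot and the scene stay as the last step left them, time stands still between calls to the robot, and variables do not carry over. Pictures are saved under pics/ and viewed, at most 10 in all, crops included, and the job is handed in when it is done.

Besides the shell and the picture viewer there is one more tool, called in YAML: its name, and indented under it one key for each argument. step_arm: Moves the arm, as the interface text tells. Its arguments: {"type":"object","properties":{"targets":{"type":"array"},"force":{"type":"number"}},"required":["targets"]}

```bash
ls; mkdir -p pics
cat > h.py <<'E'
import numpy as np, cv2
from scipy.spatial.transform import Rotation as R
from bench import ctrl
def save(n,f,crop=None,s=1):
    im,d=ctrl.get_image(n); np.savez('pics/'+f+'.npz',im=im,d=d)
    cv2.imwrite('pics/'+f+'.png',im[:,:,::-1]); return im,d
def cloud(n,d):
    p=ctrl.camera_params(n);K=np.array(p['intrinsics']);Rm=R.from_rotvec(np.ravel(p['rvec'])).as_matrix();t=np.ravel(p['tvec'])
    v,u=np.mgrid[:400,:640]
    c=np.stack([(u-K[0,2])/K[0,0]*d,(v-K[1,2])/K[1,1]*d,d],-1)
    return (c-t)@Rm
E
python3 - <<'E'
from h import *
import h
a,_=save('scene','s1');b,_=save('side','d1')
cv2.imwrite('pics/both.png',cv2.resize(np.vstack([a,b])[:,:,::-1],(480,600)))
s=ctrl.get_state();print(s, ctrl.tcp_to_grasp)
for n in('scene','side','wrist'):print(ctrl.camera_params(n))
E
```

```text
pics
{'time': 0.1, 'joint_positions': array([ 0.01404029,  0.32174343, -0.07008555,  1.45155331,  0.02260726,
        1.37079528, -0.0569108 ]), 'qd': array([ 0.00044309, -0.00223958, -0.00042768, -0.00257437,  0.0021605 ,
       -0.00042393, -0.00087763]), 'joint_torque': array([ 1.37795760e-04, -4.92569017e+01, -4.06077392e-01, -3.13399816e+01,
       -6.42974046e-02,  3.95253638e-02,  6.49213871e-05]), 'position': array([ 6.49505500e-01, -1.18167963e-05,  2.21574270e-01]), 'tool_rot': array([-2.22054853e+00, -2.22072397e+00,  2.00936131e-03]), 'ft_force': array([ 0.26892715, -0.1358916 , -0.79490413]), 'torque': array([-0.01768579, -0.00740158,  0.0045174 ]), 'grip_force': 0.0, 'grip_width': 0.9989926545283889} -0.0187
{'intrinsics': array([[373.21638368,   0.        , 321.78711129],
       [  0.        , 373.21638368, 201.36207063],
       [  0.        ,   0.        ,   1.        ]]), 'rvec': array([ 2.28889206,  0.62293538, -0.23730676]), 'tvec': array([-0.45312013, -0.19484843,  1.23830112])}
{'intrinsics': array([[464.30115521,   0.        , 324.50705089],
       [  0.        , 464.30115521, 199.65326308],
       [  0.        ,   0.        ,   1.        ]]), 'rvec': array([ 0.65010318, -2.63672554,  1.12172669]), 'tvec': array([0.45778159, 0.29745756, 1.10393194])}
{'intrinsics': array([[309.70691629,   0.        , 321.31955505],
       [  0.        , 309.70691629, 197.24784045],
       [  0.        ,   0.        ,   1.        ]]), 'hand_eye': array([[-7.30138809e-04, -9.52193495e-01, -3.05494704e-01,
         8.42594363e-02],
       [ 9.99998689e-01, -2.53681364e-04, -1.59932104e-03,
        -3.09489532e-04],
       [ 1.44536477e-03, -3.05495472e-01,  9.52192432e-01,
        -1.62661847e-01],
       [ 0.00000000e+00,  0.00000000e+00,  0.00000000e+00,
         1.00000000e+00]])}
```

View pics/s1.png

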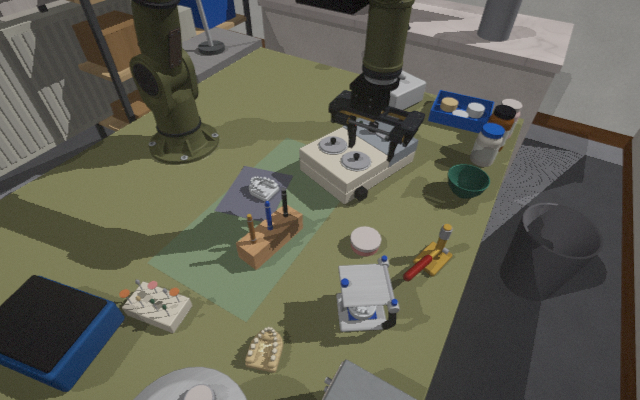

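View pics/d1.png

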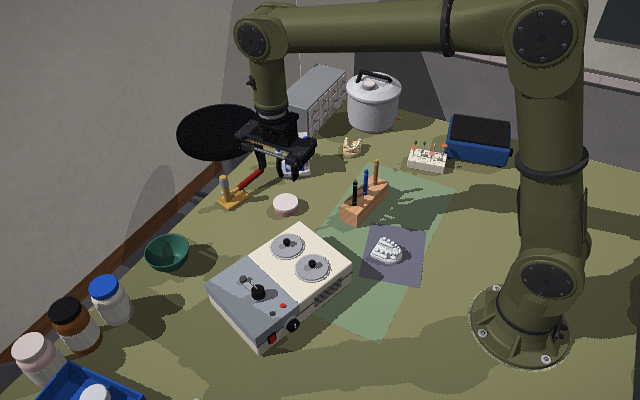

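Run:
```python
from h import *
D=np.load('pics/d1.npz');P=cloud('side',D['d']);im=D['im'].astype(int)
S=np.load('pics/s1.npz');Q=cloud('scene',S['d']);im2=S['im'].astype(int)
for n,(u,v) in dict(bench=(440,250),deck=(235,285),cap=(258,291),knob1=(287,242),knob2=(312,263),lampg=(273,313),lampr=(283,305)).items(): print(n,P[v,u].round(4))
m=(abs(P[...,2]-.088)<.005)&(D['d']>0); m[:200]=0;m[:,:190]=0;m[:,370:]=0
pts=P[m][:,:2]; r=cv2.minAreaRect((pts*1000).astype(np.float32));print('heater',r,cv2.boxPoints(r),np.median(P[m][:,2]))
v,u=np.mgrid[:400,:640]
c=(P[...,2]>.105)&(P[...,2]<.125)&(abs(u-258)<15)&(abs(v-290)<15)
print('cap',c.sum(),P[c].mean(0),np.percentile(P[c],[2,98],axis=0))
for nm,A,I,box in(('side',P,im,(330,400,150,225)),('scene',Q,im2,(235,305,185,265))):
    b=(I[...,2]>I[...,0]+30)&(I[...,2]>I[...,1]+25)&(u>box[0])&(u<box[1])&(v>box[2])&(v<box[3])&(A[...,2]>.05)
    print(nm,'blue',b.sum(),np.median(A[b],0),np.percentile(A[b],[5,95],axis=0))
    w=(abs(A[...,2]-.055)<.006)&(u>box[0])&(u<box[1])&(v>box[2])&(v<box[3])
    r=cv2.minAreaRect((A[w][:,:2]*1000).astype(np.float32));print('block',w.sum(),r)
m=(abs(Q[...,2]-.088)<.005);m&=(u>290)&(u<430)&(v>110)&(v<200)
r=cv2.minAreaRect((Q[m][:,:2]*1000).astype(np.float32));print('heater scene',r)
```

```text
bench [ 0.2338 -0.1385  0.0007]
deck [0.6164 0.2621 0.0872]
cap [0.5427 0.2684 0.1194]
knob1 [0.5635 0.1105 0.1139]
knob2 [0.4766 0.139  0.1131]
lampg [0.4939 0.2872 0.0918]
lampr [0.4844 0.2601 0.0935]
heater ((565.3381958007812, 260.54998779296875), (470.68927001953125, 217.30783081054688), 74.51348876953125) [[397.78943   62.76178 ]
 [607.2075     4.738098]
 [732.88696  458.3382  ]
 [523.4689   516.3619  ]] 0.0880642643761294
cap 145 [0.54714863 0.26483164 0.11485895] [[0.53442391 0.25011747 0.10562039]
 [0.56204416 0.27716879 0.11961586]]
side blue 93 [ 0.48789435 -0.19228913  0.10805369] [[ 0.48348569 -0.1968926   0.06083277]
 [ 0.49322652 -0.18872578  0.14356647]]
block 744 ((488.68829345703125, -195.47145080566406), (175.37643432617188, 64.44212341308594), 82.27289581298828)
scene blue 112 [ 0.49424487 -0.20060436  0.11106415] [[ 0.48954856 -0.2035343   0.06203772]
 [ 0.49657099 -0.19627848  0.14659549]]
block 1262 ((490.947509765625, -197.3026580810547), (171.08193969726562, 62.02292251586914), 81.60311126708984)
heater scene ((544.6420288085938, 180.12374877929688), (302.7145690917969, 202.82809448242188), 71.35913848876953)
```

step_arm:
  targets:
    - [-1,2.6,0,0,0,-2,0.6]
    - [-1,2.6,0,0,0,-2,0.6]
    - [-1,2.6,0,0,0,-2,0.6]
    - [-1,2.6,0,0,0,-2,0.6]
    - [-1,2.6,0,0,0,-2,0.6]
  force: 30

```text
time: 0.52
position: [0.5991, 0.131, 0.222]
tool_rot: [-2.408, -2.017, 0.001]
ft_force: [0.5, 0.1, -0.8]
grip_width: 0.711
grip_force: 0.0
```

step_arm:
  targets:
    - [-1,2.6,0,0,0,-2,0.6]
    - [-1,2.6,0,0,0,-2,0.6]
    - [-1,2.6,0,0,0,-2,0.6]
    - [-1,2.6,0,0,0,-2,0.6]
    - [-1,2.6,0,0,0,-2,0.6]

```text
time: 0.93
position: [0.5491, 0.261, 0.2221]
tool_rot: [2.575, 1.8, -0.001]
ft_force: [0.0, -0.1, 0.3]
grip_width: 0.601
grip_force: 0.0
```

step_arm:
  targets:
    - [0,0,0,0,0,0,0.6]
    - [0,0,0,0,0,0,0.6]
    - [0,0,0,0,0,0,0.6]
    - [0,0,0,0,0,0,0.6]
    - [0,0,0,0,0,0,0.6]

```text
time: 1.35
position: [0.5507, 0.2582, 0.2224]
tool_rot: [2.575, 1.798, -0.001]
ft_force: [0.8, 0.4, 0.5]
grip_width: 0.599
grip_force: 0.0
```

```bash
cat >> h.py <<'E'
def wproj(s,X):
    p=ctrl.camera_params('wrist');K=p['intrinsics'];H=p['hand_eye']
    T=np.eye(4);T[:3,:3]=R.from_rotvec(s['tool_rot']).as_matrix();T[:3,3]=s['position']
    X=np.atleast_2d(X);c=(np.linalg.inv(T@H)@np.c_[X,np.ones(len(X))].T)[:3].T
    r=np.linalg.norm(c[:,:2],axis=1);th=np.arctan2(r,c[:,2])
    return c[:,:2]/r[:,None]*th[:,None]*K[0,0]+K[:2,2]
def wplane(s,px,z):
    p=ctrl.camera_params('wrist');K=p['intrinsics'];H=p['hand_eye']
    T=np.eye(4);T[:3,:3]=R.from_rotvec(s['tool_rot']).as_matrix();T[:3,3]=s['position'];T=T@H
    q=(np.atleast_2d(px)-K[:2,2])/K[0,0];th=np.linalg.norm(q,axis=1)
    d=np.c_[q/th[:,None]*np.sin(th)[:,None],np.cos(th)]@T[:3,:3].T
    return T[:3,3]+d*((z-T[2,3])/d[:,2])[:,None]
E
python3 - <<'E'
from h import *
s=ctrl.get_state();im,d=save('wrist','w1');np.save('pics/w1s.npy',s,allow_pickle=True)
print(s['position'],s['tool_rot'],s['joint_positions'])
c=np.array([.5505,.2604]);print(wproj(s,[[*c,.117],[.607,.241,.1],[.5446,.1801,.088]]))
E
```

```text
[0.55073332 0.25824185 0.22239338] [ 2.57515410e+00  1.79837069e+00 -7.54676767e-04] [-0.32455212  0.23969796 -0.1877819   1.55617698  0.04614098  1.35041561
 -0.86875185]
[[320.90491028 193.03545052]
 [382.59629984 186.69374914]
 [341.45691223 253.47872304]]
```

View pics/w1.png

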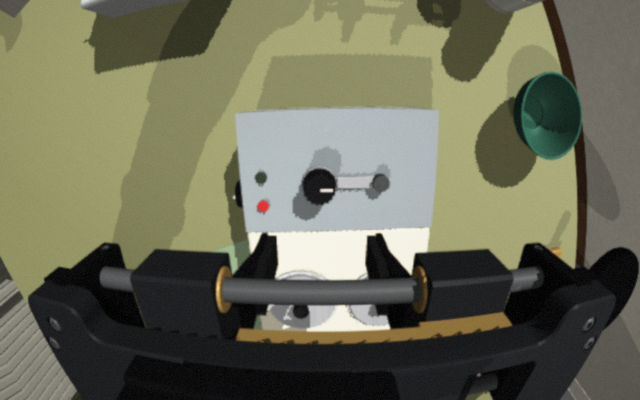

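Wrist view: black cap at (319,187), link to the pivot at (381,183), lamps at (261,177) and (263,206). Measuring cap and pivot.

Run:
```python
from h import *
s=np.load('pics/w1s.npy',allow_pickle=True).item();D=np.load('pics/w1.npz');im=D['im'];g=im.max(2)
m=((g<50)).astype(np.uint8);m[:160]=0;m[225:]=0;m[:,:290]=0;m[:,350:]=0
n,l,st,ce=cv2.connectedComponentsWithStats(m);print(st[1:],ce[1:])
print(g[170:206:3,298:342:3])
for px,z in (((319,187),.117),((381,183),.100),((261.5,177.5),.092),((263,206.5),.092),((236.5,112),.088),((438.5,110),.088),((433,230),.088)): print(px,wplane(s,px,z).round(4))
# deck pixels -> fit
h=D['d'];print(h[187,319],h[150,300])
```

```text
[[303 169  33  35 810]] [[318.08641975 185.69259259]]
[[186 192 191 135 125  53  26  28  25  48 125 162 156 157 181]
 [189 191 161  78  20  21  20  18  19  17  19 106 154 159 176]
 [194 182 115  15  15  19  22  31  25  23  19  23 104 151 158]
 [189 160  42  22  25  25  27  27  28  24  25  26  52 149 198]
 [190 124  26  23  32  24  26  25  29  28  29  26  27 149 198]
 [177  92  29  25  30  25  27  27  29  22  27  25  31 140 195]
 [162 102  32  28  28  30  29  34 101 110 109 107  48 111 131]
 [163 104  41  28  29  28  34  65 205 204 202 201  64 165 151]
 [112 110  52  26  26  25  28  26  29  28  29  25  94 190 189]
 [105 111  99  44  26  32  27  21  25  25  28  54 183 191 189]
 [106 107 104  73  37  26  26  26  25  26  46 148 191 192 190]
 [107 108 106 106  96  60  35  42  34 130 145 190 190 192 187]]
(319, 187) [[0.5509 0.2663 0.117 ]]
(381, 183) [[0.6066 0.2451 0.1   ]]
(261.5, 177.5) [[0.4983 0.2886 0.092 ]]
(263, 206.5) [[0.4876 0.2601 0.092 ]]
(236.5, 112) [[0.4989 0.3578 0.088 ]]
(438.5, 110) [[0.6866 0.293  0.088 ]]
(433, 230) [[0.6481 0.1701 0.088 ]]
0.27832267 0.29642448
```

Run:
```python
from h import *
s=np.load('pics/w1s.npy',allow_pickle=True).item();D=np.load('pics/w1.npz');d=D['d']
p=ctrl.camera_params('wrist');K=p['intrinsics'];v,u=np.mgrid[:400,:640]
q=np.stack([u-K[0,2],v-K[1,2]],-1)/K[0,0];th=np.linalg.norm(q,axis=-1)
c=np.stack([q[...,0]/th*np.tan(th)*d,q[...,1]/th*np.tan(th)*d,d],-1)
T=np.eye(4);T[:3,:3]=R.from_rotvec(s['tool_rot']).as_matrix();T[:3,3]=s['position'];T=T@p['hand_eye']
W=c@T[:3,:3].T+T[:3,3]
def rep(n,P,m):
    m&=(P[...,2]>.110)&(P[...,2]<.124)&(np.hypot(P[...,0]-.55,P[...,1]-.263)<.025)
    z=np.percentile(P[m][:,2],70);k=m&(abs(P[...,2]-z)<.002)
    print(n,m.sum(),k.sum(),z,cv2.minEnclosingCircle((P[k][:,:2]*1000).astype(np.float32)),np.median(P[k],0),P[k].mean(0))
rep('wrist',W,d>0)
D=np.load('pics/d1.npz');P=cloud('side',D['d']);rep('side',P,D['d']>0)
dk=W[120:225,245:430];k=abs(dk[...,2]-.088)<.006;print('deck z',np.median(dk[k][:,2]))
im,d=save('scene','s2');Q=cloud('scene',d);rep('scene',Q,d>0)
```

```text
wrist 792 716 0.11769661727834711 ((549.8291625976562, 263.7496337890625), 14.773015022277832) [0.55005882 0.2642867  0.11738559] [0.55008584 0.26424576 0.11737903]
side 125 74 0.11748211210942769 ((547.7073974609375, 263.5958557128906), 15.126906394958496) [0.54848747 0.26309494 0.11726709] [0.54822087 0.26289012 0.11723675]
deck z 0.0884856619827514
scene 55 43 0.11761405131904398 ((550.4198608398438, 261.1667785644531), 14.019586563110352) [0.55013027 0.26001901 0.11738109] [0.55074667 0.2602866  0.11738244]
```

step_arm:
  targets:
    - [0,0.2,-1.5,0,0,0,0.6]
    - [0,0.2,-1.5,0,0,0,0.6]
    - [0,0,-1.5,0,0,0,0.6]
    - [0,0,-1.5,0,0,0,0.6]
    - [0,0,-1.5,0,0,0,0.6]

```text
time: 1.87
position: [0.5503, 0.2633, 0.147]
tool_rot: [2.574, 1.801, 0.0]
ft_force: [-0.2, 0.1, 0.1]
grip_width: 0.599
grip_force: 0.0
```

step_arm:
  targets:
    - [0,0,-1,0,0,0,0.6]
    - [0,0,-1,0,0,0,0.6]
    - [0,0,0,0,0,0,0.6]
    - [0,0,0,0,0,0,0.6]
    - [0,0,0,0,0,0,0.6]

```text
time: 2.28
position: [0.5506, 0.2642, 0.1285]
tool_rot: [2.573, 1.802, 0.002]
ft_force: [1.2, 0.3, 0.6]
grip_width: 0.599
grip_force: 0.0
```

step_arm:
  targets:
    - [-0.05,-0.1,-0.9,0,0,0,0.6]
    - [0,0,-0.9,0,0,0,0.6]
    - [0,0,-0.8,0,0,0,0.6]
    - [0,0,0,0,0,0,0.6]
    - [0,0,0,0,0,0,0.6]

```text
time: 2.7
position: [0.5489, 0.2627, 0.1005]
tool_rot: [-2.573, -1.802, 0.003]
ft_force: [0.1, 0.0, 0.7]
grip_width: 0.599
grip_force: 0.0
```

step_arm:
  targets:
    - [0,0,0,0,0,0,0.4]
    - [0,0,0,0,0,0,0.3]
    - [0,0,0,0,0,0,0.28]
    - [0,0,0,0,0,0,0.28]
    - [0,0,0,0,0,0,0.28]
  force: 10

```text
time: 3.12
position: [0.5498, 0.263, 0.1019]
tool_rot: [2.573, 1.802, 0.001]
ft_force: [2.9, -1.3, -1.5]
grip_width: 0.326
grip_force: 2.0
```

step_arm:
  targets:
    - [0,0,0,0,0,0,0.28]
    - [0,0,0,0,0,0,0.28]
    - [0,0,0,0,0,0,0.28]
    - [0,0,0,0,0,0,0.28]
    - [0,0,0,0,0,0,0.28]

```text
time: 3.53
position: [0.55, 0.2629, 0.1018]
tool_rot: [2.573, 1.801, 0.001]
ft_force: [3.2, -0.9, 0.1]
grip_width: 0.316
grip_force: 10.0
```

step_arm:
  targets:
    - [0.05,0,0,0,0,0,0.2]
    - [0,0,0,0,0,0,0.2]
    - [0,0,0.04,0,0,4,0.2]
    - [0,0,0.06,0,0,6,0.2]
    - [0,0,0.06,0,0,6,0.2]
  force: 25

```text
time: 3.95
position: [0.5503, 0.2628, 0.1034]
tool_rot: [2.292, 2.148, 0.001]
ft_force: [1.7, -0.3, 0.4]
grip_width: 0.314
grip_force: 25.0
```

step_arm:
  targets:
    - [0,0,0.06,0,0,6,0.2]
    - [0,0,0.06,0,0,6,0.2]
    - [0,0,0,0,0,0,0.2]
    - [0,0,0,0,0,0,0.2]
    - [0,0,0,0,0,0,0.2]

```text
time: 4.37
position: [0.5506, 0.2628, 0.1046]
tool_rot: [2.064, 2.367, 0.001]
ft_force: [2.6, 0.2, 0.9]
grip_width: 0.308
grip_force: 25.0
```

```bash
python3 -c "
from h import *
s=ctrl.get_state();print(s['position'],s['ft_force'],s['torque'],R.from_rotvec(s['tool_rot']).as_matrix()[:,1])"
```

```text
[0.55062033 0.26284591 0.1046157 ] [2.61184546 0.21726814 0.85309323] [-0.10580343 -0.78417472 -0.03060047] [0.99065272 0.13640281 0.00120714]
```

step_arm:
  targets:
    - [0.03,0,0.06,0,0,6,0.2]
    - [0,0,0.06,0,0,6,0.2]
    - [0,0,0.06,0,0,6,0.2]
    - [0,0,0.06,0,0,6,0.2]
    - [0,0,0.06,0,0,6,0.2]

```text
time: 4.78
position: [0.5511, 0.263, 0.1077]
tool_rot: [1.373, 2.824, 0.002]
ft_force: [3.6, 0.3, 1.1]
grip_width: 0.31
grip_force: 25.0
```

step_arm:
  targets:
    - [0,0,0.06,0,0,6,0.2]
    - [0,0,0.06,0,0,6,0.2]
    - [0,0,0.06,0,0,6,0.2]
    - [0,0,0.06,0,0,6,0.2]
    - [0,0,0,0,0,0,0.2]

```text
time: 5.2
position: [0.5514, 0.2633, 0.1103]
tool_rot: [0.758, 3.047, 0.003]
ft_force: [5.3, 0.8, -0.1]
grip_width: 0.31
grip_force: 25.0
```

```bash
python3 -c "
from h import *
s=ctrl.get_state();print(s['position'],s['ft_force'],s['torque'],R.from_rotvec(s['tool_rot']).as_matrix()[:,1],s['joint_positions'])
im,d=ctrl.get_image('side');cv2.imwrite('pics/c2.png',cv2.resize(im[230:350,190:350,::-1],(640,480)))"
```

```text
[0.55135663 0.26334472 0.1102793 ] [ 5.28958397  0.76582621 -0.11243619] [ 0.14502255 -1.11629643 -0.01145861] [0.4688023  0.88330074 0.00204858] [-0.16009232  0.34196867 -0.39758271  1.67889977  0.14316845  1.14690012
  0.48714074]
```

View pics/c2.png

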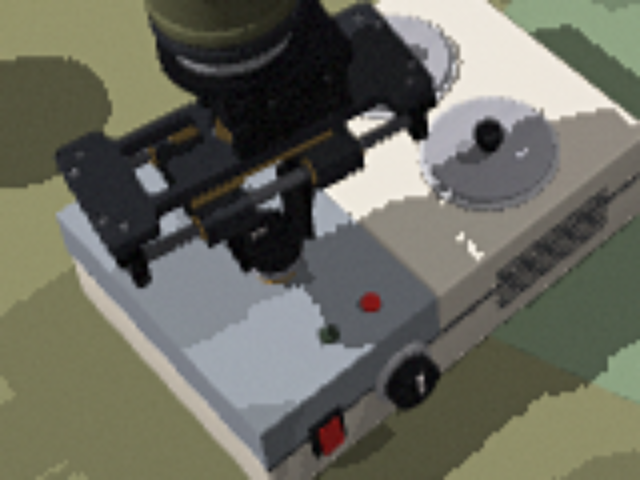

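Cap raised about 8.5 mm after an 82° turn, still in the grip; working out the swing arc.

```bash
python3 -c "
import numpy as np
a=np.radians(161-np.arange(0,91,6));p=6*np.c_[np.cos(a),np.sin(a)];print(np.diff(p.round(2),axis=0).round(2).tolist())"
```

```text
[[0.23, 0.59], [0.3, 0.55], [0.35, 0.52], [0.4, 0.48], [0.45, 0.44], [0.5, 0.38], [0.53, 0.34], [0.57, 0.27], [0.59, 0.22], [0.61, 0.15], [0.62, 0.09], [0.62, 0.02], [0.63, -0.04], [0.62, -0.11], [0.6, -0.18]]
```

step_arm:
  targets:
    - [0.05,0,0,0,0,0,0.2]
    - [0.1,0.3,0,0,0,-3,0.2]
    - [0.13,0.29,0,0,0,-3,0.2]
    - [0.3,0.55,0,0,0,-6,0.2]
    - [0,0,0,0,0,0,0.2]
  force: 15

```text
time: 5.67
position: [0.5561, 0.2742, 0.1098]
tool_rot: [1.082, 2.949, -0.002]
ft_force: [2.2, -1.8, 2.5]
grip_width: 0.317
grip_force: 15.0
```

step_arm:
  targets:
    - [0.35,0.52,0,0,0,-6,0.2]
    - [0.4,0.48,0,0,0,-6,0.2]
    - [0.45,0.44,0,0,0,-6,0.2]
    - [0.5,0.38,0,0,0,-6,0.2]
    - [0,0,0,0,0,0,0.2]

```text
time: 6.08
position: [0.5725, 0.2925, 0.1096]
tool_rot: [-1.667, -2.662, 0.003]
ft_force: [-0.5, -3.0, 2.7]
grip_width: 0.316
grip_force: 15.0
```

step_arm:
  targets:
    - [0.53,0.34,0,0,0,-6,0.2]
    - [0.57,0.27,0,0,0,-6,0.2]
    - [0.59,0.22,0,0,0,-6,0.2]
    - [0.61,0.15,0,0,0,-6,0.2]
    - [0,0,0,0,0,0,0.2]

```text
time: 6.5
position: [0.5954, 0.3027, 0.1097]
tool_rot: [-2.181, -2.26, 0.002]
ft_force: [-1.0, -0.2, 4.2]
grip_width: 0.315
grip_force: 15.0
```

step_arm:
  targets:
    - [0.62,0.09,0,0,0,-6,0.2]
    - [0.62,0.02,0,0,0,-6,0.2]
    - [0.63,-0.04,0,0,0,-6,0.2]
    - [0.62,-0.11,0,0,0,-6,0.2]
    - [0,0,0,0,0,0,0.2]

```text
time: 6.92
position: [0.6206, 0.3024, 0.1099]
tool_rot: [-2.602, -1.759, 0.0]
ft_force: [-0.2, -0.2, 4.5]
grip_width: 0.316
grip_force: 15.0
```

step_arm:
  targets:
    - [0,0,0,0,0,0,0.4]
    - [0,0,0,0,0,0,0.55]
    - [0,0,0,0,0,0,0.55]
    - [0,0,0,0,0,0,0.55]
    - [0,0,0.5,0,0,0,0.55]

```text
time: 7.33
position: [0.6198, 0.3015, 0.1133]
tool_rot: [-2.603, -1.759, 0.005]
ft_force: [-0.5, 0.4, 0.4]
grip_width: 0.533
grip_force: 0.0
```

step_arm:
  targets:
    - [0,0,2,0,0,0,0.6]
    - [0,0,3,0,0,0,0.6]
    - [0,0,3,0,0,0,0.6]
    - [-1.7,-1,2,0,0,0,0.6]
    - [-1.7,-1,0,0,0,0,0.6]

```text
time: 7.75
position: [0.5892, 0.2835, 0.2207]
tool_rot: [2.603, 1.758, 0.015]
ft_force: [0.6, 0.7, 1.4]
grip_width: 0.601
grip_force: 0.0
```

step_arm:
  targets:
    - [-1.7,-1,0,0,0,0,0.6]
    - [-1.7,-1,0,0,0,0,0.6]
    - [0,0,0,0,0,0,0.6]
    - [0,0,0,0,0,0,0.6]
    - [0,0,0,0,0,0,0.6]

```text
time: 8.17
position: [0.5534, 0.2622, 0.2152]
tool_rot: [2.604, 1.757, 0.002]
ft_force: [0.8, -0.3, -0.8]
grip_width: 0.597
grip_force: 0.0
```

Run:
```python
from h import *
s=ctrl.get_state();im,d=save('wrist','w2');np.save('pics/w2s.npy',s,allow_pickle=True)
print(s['position'],s['tool_rot'],s['joint_positions'])
q=wproj(s,[[.552,.263,.096]])[0];print(q)
a,b=(q-[80,60]).astype(int);print(a,b)
cv2.imwrite('pics/w2c.png',cv2.resize(im[b:b+120,a:a+160,::-1],(640,480),interpolation=cv2.INTER_CUBIC))
```

```text
[0.55343816 0.26221895 0.21521299] [2.60398246e+00 1.75722315e+00 1.66211119e-03] [-0.35548518  0.24891525 -0.15575381  1.55815268  0.03937426  1.33652278
 -0.89915862]
[320.17035906 190.69835546]
240 130
```

View pics/w2c.png

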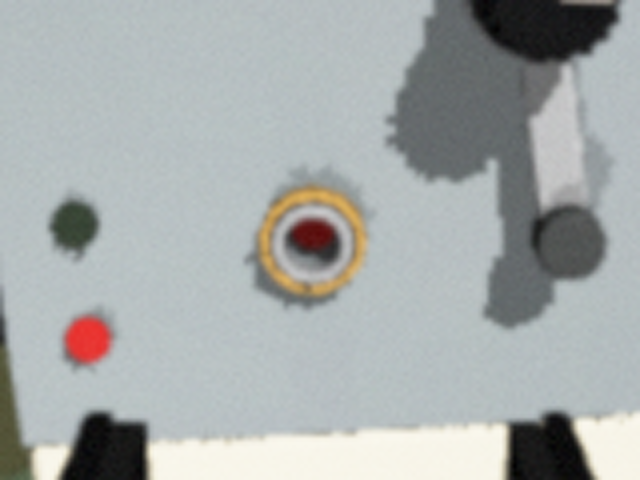

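Neck rim open at crop (313,243), i.e. full (318,190), with the red button visible; cap parked off to the +y side of its pivot post. Rim axis ≈ (0.5506, 0.2637), which fits the contact data. Now to the stylus.

step_arm:
  targets:
    - [-0.4,-3,0.4,0,0,0,0.6]
    - [-0.4,-3,0.4,0,0,1,0.6]
    - [-0.4,-3,0.4,0,0,1,0.6]
    - [-0.4,-3,0.4,0,0,1,0.6]
    - [-0.4,-3,0.4,0,0,1,0.6]

```text
time: 8.63
position: [0.5334, 0.111, 0.2348]
tool_rot: [-2.54, -1.849, -0.0]
ft_force: [1.0, -0.2, 0.5]
grip_width: 0.599
grip_force: 0.0
```

step_arm:
  targets:
    - [-0.4,-3,0,0,0,1,0.6]
    - [-0.4,-3,0,0,0,1,0.6]
    - [-0.4,-3,0,0,0,1,0.6]
    - [-0.4,-3,0,0,0,1,0.6]
    - [-0.4,-3,0,0,0,1,0.6]

```text
time: 9.05
position: [0.5134, -0.0393, 0.2348]
tool_rot: [2.457, 1.957, 0.0]
ft_force: [1.0, 0.6, -0.1]
grip_width: 0.605
grip_force: 0.0
```

step_arm:
  targets:
    - [-0.4,-3.1,0,0,0,1,0.6]
    - [-0.4,-3.1,0,0,0,1,0.6]
    - [-0.4,-3.2,0,0,0,1,0.6]
    - [-0.4,-3.2,0,0,0,1,0.6]
    - [-0.4,-3.2,0,0,0,1,0.6]

```text
time: 9.47
position: [0.4934, -0.1976, 0.2348]
tool_rot: [2.369, 2.063, -0.0]
ft_force: [1.0, -0.6, 0.6]
grip_width: 0.6
grip_force: 0.0
```

step_arm:
  targets:
    - [0,0,0,0,0,0,0.6]
    - [0,0,0,0,0,0,0.6]
    - [0,0,0,0,0,0,0.6]
    - [0,0,0,0,0,0,0.6]
    - [0,0,0,0,0,0,0.6]

```text
time: 9.88
position: [0.4937, -0.1944, 0.2347]
tool_rot: [-2.368, -2.064, -0.0]
ft_force: [0.4, 0.6, -0.7]
grip_width: 0.597
grip_force: 0.0
```

Run:
```python
from h import *
s=ctrl.get_state();im,d=save('wrist','w3');np.save('pics/w3s.npy',s,allow_pickle=True)
print(s['position'],R.from_rotvec(s['tool_rot']).as_matrix()[:,1],s['joint_positions'])
print(wproj(s,[[.4905,-.1965,.145],[.4905,-.1965,.055]]))
I=im.astype(int);b=((I[...,2]>I[...,0]+30)&(I[...,2]>I[...,1]+25)).astype(np.uint8)
n,l,st,ce=cv2.connectedComponentsWithStats(b)
for i in range(1,n):
    if st[i,4]>40: print(st[i],ce[i])
```

```text
[ 0.49365568 -0.19441448  0.23467376] [ 9.90656418e-01 -1.36381254e-01 -1.19696001e-04] [ 0.13267868  0.0580993   0.20127266  1.73647279 -0.01215185  1.34837742
  0.19949588]
[[318.83302629 203.57899269]
 [319.57261159 177.91230947]]
[564 152  10  10  78] [569.11538462 156.56410256]
[512 162  12   8  60] [517.9        166.41666667]
[314 173  11  34 321] [319.41744548 189.78193146]
[492 180  17  31 121] [498.80991736 194.16528926]
[587 211   9  11  74] [591.01351351 216.16216216]
[527 227  14  15 147] [533.69387755 233.78911565]
```

View pics/w3.png

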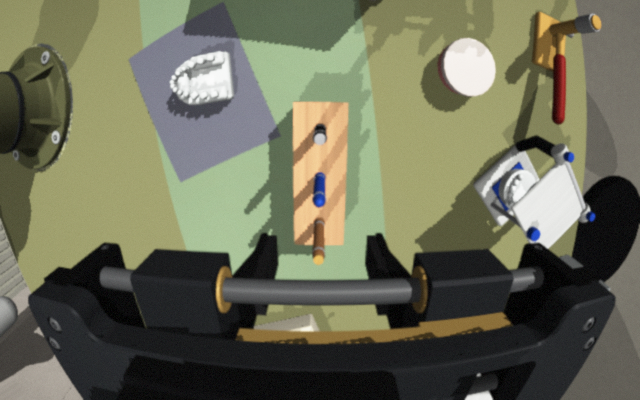

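Blue stylus stands in the middle hole, top at (319,201), between carver (320,133) and knife (319,255). Descending on it.

step_arm:
  targets:
    - [-0.27,0,-2,0,0,0,0.5]
    - [0,0,-2,0,0,0,0.5]
    - [0,0,-2,0,0,0,0.5]
    - [0,0,-2,0,0,0,0.5]
    - [0,0,-2,0,0,0,0.5]

```text
time: 10.35
position: [0.4907, -0.1951, 0.1341]
tool_rot: [2.369, 2.063, 0.001]
ft_force: [-0.2, -0.5, -0.6]
grip_width: 0.506
grip_force: 0.0
```

step_arm:
  targets:
    - [0,0,-1.8,0,0,0,0.5]
    - [0,0,-1.5,0,0,0,0.5]
    - [0,0,-1.5,0,0,0,0.5]
    - [0,0,0,0,0,0,0.5]
    - [0,0,0,0,0,0,0.5]

```text
time: 10.77
position: [0.49, -0.1952, 0.0864]
tool_rot: [-2.369, -2.062, 0.001]
ft_force: [0.8, -0.1, -0.6]
grip_width: 0.499
grip_force: 0.0
```

step_arm:
  targets:
    - [0,0,0,0,0,0,0.3]
    - [0,0,0,0,0,0,0.15]
    - [0,0,0,0,0,0,0.12]
    - [0,0,0,0,0,0,0.12]
    - [0,0,0,0,0,0,0.12]
  force: 6

```text
time: 11.18
position: [0.4906, -0.1961, 0.0874]
tool_rot: [2.37, 2.06, 0.001]
ft_force: [0.4, 0.2, -0.7]
grip_width: 0.204
grip_force: 0.0
```

step_arm:
  targets:
    - [0,0,0,0,0,0,0.05]
    - [0,0,0,0,0,0,0.05]
    - [0,0,0,0,0,0,0.05]
    - [0,0,0,0,0,0,0.05]
    - [0,0,0,0,0,0,0.05]

```text
time: 11.6
position: [0.4905, -0.1961, 0.0871]
tool_rot: [2.371, 2.061, 0.0]
ft_force: [0.3, -0.5, 2.3]
grip_width: 0.138
grip_force: 6.0
```

step_arm:
  targets:
    - [0,0,0,0,0,0,0]
    - [0,0,0,0,0,0,0]
    - [0,0,0.5,0,0,0,0]
    - [0,0,1,0,0,0,0]
    - [0,0,1.5,0,0,0,0]
  force: 40

```text
time: 12.02
position: [0.4899, -0.1958, 0.1162]
tool_rot: [-2.37, -2.061, 0.001]
ft_force: [1.9, -0.2, -1.2]
grip_width: 0.128
grip_force: 40.0
```

step_arm:
  targets:
    - [0,0,2,0,0,0,0]
    - [0,0,2.5,0,0,0,0]
    - [0,0,3,0,0,0,0]
    - [0,0,3,0,0,0,0]
    - [0,0,2,0,0,0,0]

```text
time: 12.43
position: [0.4908, -0.1963, 0.2454]
tool_rot: [2.369, 2.059, 0.003]
ft_force: [1.9, 0.3, -1.1]
grip_width: 0.127
grip_force: 40.0
```

step_arm:
  targets:
    - [0,0,0,0,0,0,0]
    - [0,0,0,0,0,0,0]
    - [0,0,0,0,0,0,0]
    - [0,0,0,0,0,0,0]
    - [0,0,0,0,0,0,0]

```text
time: 12.85
position: [0.4895, -0.1957, 0.2404]
tool_rot: [-2.369, -2.06, 0.002]
ft_force: [-1.2, -0.1, -0.5]
grip_width: 0.13
grip_force: 40.0
```

Run:
```python
from h import *
s=ctrl.get_state();p=s['position'];print(p,R.from_rotvec(s['tool_rot']).as_matrix()[:,1:])
def proj(n,X):
    c=ctrl.camera_params(n);return cv2.projectPoints(np.array(X,float),c['rvec'],c['tvec'],c['intrinsics'],None)[0][:,0]
out=[]
for n in('scene','side'):
    im,d=save(n,n+'4');q=proj(n,[p-[0,0,.0763],p-[0,0,.03]]);print(n,q)
    c=q.mean(0).astype(int)-[40,40];print(c)
    out.append(cv2.resize(im[c[1]:c[1]+80,c[0]:c[0]+80,::-1],(400,400),interpolation=cv2.INTER_CUBIC))
cv2.imwrite('pics/st.png',np.hstack(out))
```

```text
[ 0.48949093 -0.19572118  0.24037264] [[ 9.90268132e-01 -2.61393609e-03]
 [-1.39146808e-01  6.70195790e-04]
 [-2.68176298e-03 -9.99996359e-01]]
scene [[265.56226214 195.61841217]
 [263.56857507 180.16283376]]
[224 147]
side [[366.242607   164.94609131]
 [367.06719351 151.66031992]]
[326 118]
```

View pics/st.png

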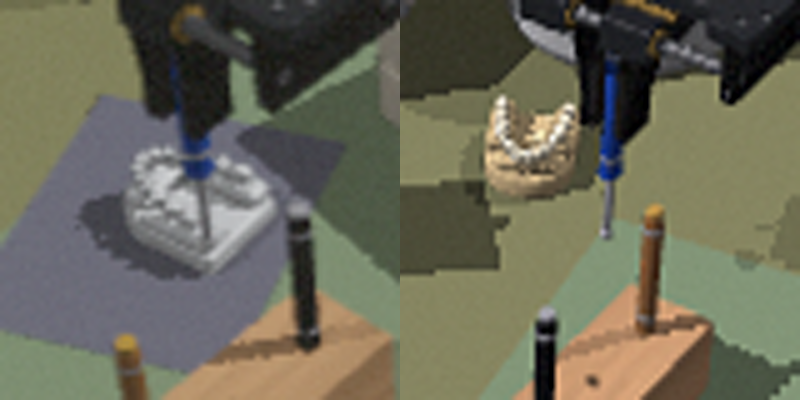

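Stylus held upright; its tip sits at scene (265,195) and side (367,165), within 1 px of prediction. Carrying it over the neck.

step_arm:
  targets:
    - [0.4,1,0,0,0,0,0]
    - [0.4,2,0,0,0,0,0]
    - [0.4,3,0,0,0,0,0]
    - [0.4,3,0,0,0,0,0]
    - [0.4,3,0,0,0,0,0]

```text
time: 13.37
position: [0.5104, -0.0739, 0.2416]
tool_rot: [-2.371, -2.061, -0.0]
ft_force: [1.5, 0.5, -0.5]
grip_width: 0.133
grip_force: 40.0
```

step_arm:
  targets:
    - [0.4,3,0,0,0,0,0]
    - [0.4,3,0,0,0,0,0]
    - [0.4,3,0,0,0,0,0]
    - [0.4,3,0,0,0,0,0]
    - [0.4,3,0,0,0,0,0]

```text
time: 13.78
position: [0.5301, 0.0765, 0.2416]
tool_rot: [-2.37, -2.062, -0.0]
ft_force: [0.2, -0.1, 0.7]
grip_width: 0.125
grip_force: 40.0
```

step_arm:
  targets:
    - [0.4,3,0,0,0,0,0]
    - [0.4,3,0,0,0,0,0]
    - [0.4,3,0,0,0,0,0]
    - [0.4,3,0,0,0,0,0]
    - [0.4,3,0,0,0,0,0]

```text
time: 14.2
position: [0.5498, 0.2265, 0.2415]
tool_rot: [-2.37, -2.061, 0.0]
ft_force: [1.3, 0.2, -0.5]
grip_width: 0.129
grip_force: 40.0
```

step_arm:
  targets:
    - [0,2,0,0,0,0,0]
    - [0,1,0,0,0,0,0]
    - [0,0,0,0,0,0,0]
    - [0,0,0,0,0,0,0]
    - [0,0,0,0,0,0,0]

```text
time: 14.62
position: [0.5507, 0.2519, 0.2417]
tool_rot: [2.373, 2.058, -0.001]
ft_force: [0.7, -1.3, -0.3]
grip_width: 0.128
grip_force: 40.0
```

step_arm:
  targets:
    - [0,0.6,-1.5,0,0,0,0]
    - [0,0.6,-1.5,0,0,0,0]
    - [0,0,-1.5,0,0,0,0]
    - [0,0,-1.2,0,0,0,0]
    - [0,0,0,0,0,0,0]

```text
time: 15.03
position: [0.5493, 0.2632, 0.1819]
tool_rot: [-2.373, -2.058, 0.008]
ft_force: [-1.1, -0.1, -1.4]
grip_width: 0.126
grip_force: 40.0
```

step_arm:
  targets:
    - [0,0,0,0,0,0,0]
    - [0,0,0,0,0,0,0]
    - [0,0,0,0,0,0,0]
    - [0,0,0,0,0,0,0]
    - [0,0,0,0,0,0,0]

```text
time: 15.45
position: [0.5507, 0.2661, 0.1856]
tool_rot: [2.371, 2.061, 0.002]
ft_force: [-0.1, -0.8, -1.3]
grip_width: 0.125
grip_force: 40.0
```

Run:
```python
from h import *
s=ctrl.get_state();p=s['position'];print(p,R.from_rotvec(s['tool_rot']).as_matrix()[:,2])
def proj(n,X):
    c=ctrl.camera_params(n);return cv2.projectPoints(np.array(X,float),c['rvec'],c['tvec'],c['intrinsics'],None)[0][:,0]
X=[p-[0,0,.0763],[.5506,.2637,.096]]
out=[]
for n in('scene','side','wrist'):
    im,d=save(n,n+'5');q=wproj(s,X) if n=='wrist' else proj(n,X)
    c=q[1].astype(int)-[20,25];print(n,q.round(1),c)
    out.append(cv2.resize(im[c[1]:c[1]+50,c[0]:c[0]+40,::-1],(264,330),interpolation=cv2.INTER_CUBIC))
cv2.imwrite('pics/tip.png',np.hstack(out))
```

```text
[0.55071414 0.26606046 0.18559991] [ 1.28057566e-03  4.48304562e-04 -9.99999080e-01]
scene [[373.9 124.7]
 [373.  128.8]] [353 103]
side [[256.2 291.5]
 [257.5 294.1]] [237 269]
wrist [[322.  206. ]
 [322.2 203.5]] [302 178]
```

View pics/tip.png

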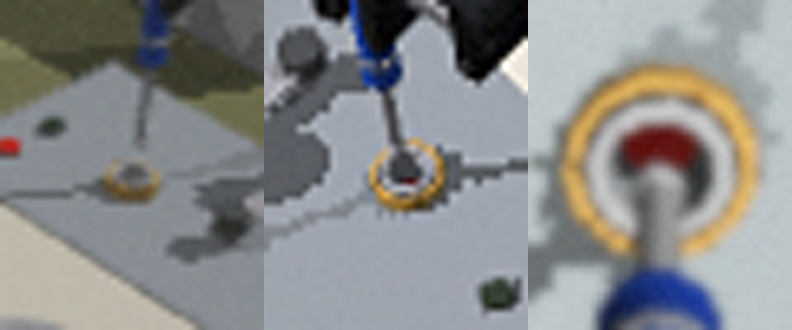

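Tip hovers just above the rim: scene tip (374,125) vs rim (373,129), wrist both near (322,204). Only a 2.4 mm shift in y remains.

step_arm:
  targets:
    - [0,-0.24,0,0,0,0,0]
    - [0,0,0,0,0,0,0]
    - [0,0,0,0,0,0,0]
    - [0,0,-0.4,0,0,0,0]
    - [0,0,-0.4,0,0,0,0]

```text
time: 16.02
position: [0.5504, 0.2637, 0.1766]
tool_rot: [2.371, 2.061, 0.001]
ft_force: [0.2, -0.9, -0.9]
grip_width: 0.128
grip_force: 40.0
```

step_arm:
  targets:
    - [0,0,-0.4,0,0,0,0]
    - [0,0,-0.4,0,0,0,0]
    - [0,0,-0.4,0,0,0,0]
    - [0,0,0,0,0,0,0]
    - [0,0,0,0,0,0,0]

```text
time: 16.43
position: [0.5501, 0.2635, 0.1643]
tool_rot: [-2.371, -2.061, 0.001]
ft_force: [1.6, -0.7, -0.4]
grip_width: 0.125
grip_force: 40.0
```

step_arm:
  targets:
    - [0,0,-0.3,0,0,0,0]
    - [0,0,-0.3,0,0,0,0]
    - [0,0,-0.2,0,0,0,0]
    - [0,0,-0.1,0,0,0,0]
    - [0,0,0,0,0,0,0]

```text
time: 16.85
position: [0.5505, 0.2637, 0.1561]
tool_rot: [2.371, 2.061, 0.001]
ft_force: [0.3, -0.9, 2.4]
grip_width: 0.126
grip_force: 40.0
```

step_arm:
  targets:
    - [0,0,-0.1,0,0,0,0]
    - [0,0,-0.1,0,0,0,0]
    - [0,0,-0.1,0,0,0,0]
    - [0,0,0,0,0,0,0]
    - [0,0,0,0,0,0,0]

```text
time: 17.27
position: [0.5505, 0.2637, 0.1532]
tool_rot: [2.371, 2.061, 0.001]
ft_force: [-0.6, -0.5, 4.8]
grip_width: 0.129
grip_force: 40.0
```

step_arm:
  targets:
    - [0,0,-0.1,0,0,0,0]
    - [0,0,-0.1,0,0,0,0]
    - [0,0,-0.1,0,0,0,0]
    - [0,0,0,0,0,0,0]
    - [0,0,0,0,0,0,0]

```text
time: 17.68
position: [0.5508, 0.2639, 0.1521]
tool_rot: [2.37, 2.061, 0.003]
ft_force: [-2.0, -2.2, 13.8]
grip_width: 0.128
grip_force: 40.0
```

step_arm:
  targets:
    - [0,0,0,0,0,0,0]
    - [0,0,0,0,0,0,0]
    - [0,0,0,0,0,0,0]
    - [0,0,0,0,0,0,0]
    - [0,0,0,0,0,0,0]

```text
time: 18.1
position: [0.5509, 0.2639, 0.1521]
tool_rot: [2.37, 2.061, 0.003]
ft_force: [-1.8, -0.3, 13.3]
grip_width: 0.125
grip_force: 40.0
```

Run:
```python
from h import *
a,_=save('side','f1');s=ctrl.get_state();print(s['position'],s['ft_force'],s['tool_rot'])
b,_=save('wrist','f2')
cv2.imwrite('pics/fin.png',np.hstack([cv2.resize(a[230:350,190:350,::-1],(400,300)),cv2.resize(b[100:280,220:460,::-1],(400,300))]))
```

```text
[0.55082862 0.26392122 0.15209098] [-3.12253546 -1.18290331 12.42649441] [2.3704224  2.06064837 0.00310612]
```

View pics/fin.png

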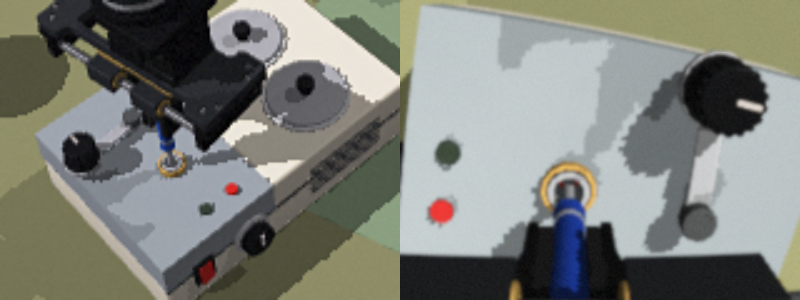

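The stylus stands upright in the bore (side crop (172,160), wrist crop (568,190)) and the cap is parked aside. About 13 N is on the button, the z stop has been reached, and it is steady.

```bash
python3 -c "
from bench import ctrl
print(ctrl.close_job())"
```

```text
the job is handed in; nothing more can be done
None
```

The job is handed in at about 18 s: the cap is unscrewed and swung aside, and the stylus stands upright in the gripper holding the reset button down against its stop with about 13 N; I saw nothing else disturbed.

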